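Pack the tins in the pantry crate, heavy below and light on top

ROBOT

A 6-joint arm with a two-finger parallel gripper is mounted at the origin on the work surface. World frame = base frame: x ahead of the robot, y to its left, z up, the work surface at z = 0. Lengths are in mm, angles in rad, forces in N, time in s.
With the tool pointing down it reaches from about 275 to 1000 mm from the base axis. Payload 8.4 kg.
Tool frame: the origin (TCP) lies on the centre line of the jaws, within the pads' length; the fingertips stand 25 mm ahead of it and the grasp point (between the pads) lies 6 mm ahead of it; z points along the fingers, y is the line along which they close (so a half turn about z gives the same grasp; the last joint's range is limited). The gripper opens to 85 mm and grips with 20 to 120 N. Pads are 22 mm wide; open, the fingers measure 114 mm over their backs; the gripper's body (76 mm by 85 mm) begins 54 mm behind the grasp point. The pads swing forward as they close: fully open they stand 13 mm farther back than shut.
Start: joints at [-1.293, 0.353, 1.633, -0, 1.155, -0.002], TCP at [172.601, -600.697, 256.281] pointing down, gripper open.
Joint ranges: [-2.63, 2.63], [-0.92, 2.1], [0.06, 2.66], [-1.3, 4.44], [0, 2.69], [-3.02, 3.02]. Speed limits (rad/s): [2.22, 2.22, 2.79, 3.14, 3.14, 3.14].

INTERFACE

Orientations are given as [roll, pitch, yaw] about the fixed x, y, z axes, in that order (R = Rz(yaw) Ry(pitch) Rx(roll)).
In Python, from rig import r gives the robot as it stands.
- The arm moves only by the shell command python3 -m jog 'ROWS' [FORCE]. ROWS is JSON, a list of rows, each a list of 3 entries, a list of its own where there are three numbers: the turn, a rotation vector about the tool's x, y, z in rad, then the shift along the tool's x, y, z in m, then the opening, from -1 (shut) to 1 (fully open). In form: [[[rx, ry, rz], [x, y, z], gripper], ...]. A call has 1 to 12 rows; each row shifts and turns the commanded pose from where the row before left it, along the tool's axes as they then stand; what a row does not reach is not made up. A row lasts 1/10 s, in which the tool goes at most 50 mm and 8.59 degrees, less where a joint would pass 70% of its speed; a pose out of reach is approached as far as the arm can. A call with a gripper value outside its range is refused whole. The fingers move at their own pace and stop on an object; FORCE is the grip in N (left out, the last holds). Time passes only in rows, so rows that do not move let the fingers close. It gives the time, the measured TCP pose, the force, the opening and the grip force at its end, in the units of the state.
- r.sense(): the state, without advancing time (a new reading comes with each control period).
- r.grab_frame(name): name is "side" or "top"; returns the picture (384x512x3 uint8, red, green, blue); there is no depth.
- r.camera_params(name): a dict with "fx", "fy", "cx", "cy" (pixels), "rvec" (rotation vector, rad) and "tvec" (3), from world to camera coordinates, as OpenCV has them. Camera axes: x right, y down, z forward; pixel columns grow to the right and rows downward; lengths in mm; the calibration is good to about 2 mm. A picture is of the moment at which its call begins. camera_params takes no time and is no camera call.
- r.sign_off(): hands the job in; it is judged then, once.
The state is a dict: "clock": time; "qpos": joint angles; "qvel": joint speeds; "joint_efforts": joint torques, N m; "eef_pos": TCP position; "tcp_rot": TCP orientation; "contact_force": force on the tool from outside, world axes, zero at the start; "wrist_torque": the same for the moment, N m; "opening": opening from 0.0 (shut) to 1.0 (fully open); "grasp_force": force on a finger pad.
Only numpy, scipy, OpenCV 4.12 (cv2) and the standard library are available. Lean on these libraries where they do the work, as an engineer would, in place of code of your own. Each camera call takes 0.05 s, during which the arm holds its last target. There are 200 camera calls.

TASK

Pack the four food tins from the serving tray into the pine pantry crate: the two wide tins go in the wide bay and the two narrow tins in the narrow bay, and in each bay the tall heavy tin stands on the bottom with the flat light tin stacked squarely on top of it. Set every tin down upright without dropping it, and leave the jam jar, the ramekin and the mug where they stand.

Things in the scene. Friction and masses are not known exactly. Their poses are not given: they have to be found in the camera images.
- wide_tall: Wide tall food tin, the heaviest (about 340 g): plain steel cylinder with ring-pull lid and paper label, diameter 68, height 102. Stands upright, loose, on the tray. Origin at the centre of its underside, z up its axis.
- narrow_tall: Narrow tall food tin (about 180 g): plain steel cylinder with ring-pull lid and paper label, diameter 50, height 86. Stands upright, loose, on the tray. Origin at the centre of its underside, z up its axis.
- wide_flat: Wide flat food tin (about 120 g): plain steel cylinder with ring-pull lid and paper label, diameter 68, height 38. Stands upright, loose, on the tray. Origin at the centre of its underside, z up its axis.
- narrow_flat: Narrow flat food tin, the lightest (about 70 g): plain steel cylinder with ring-pull lid and paper label, diameter 50, height 36. Stands upright, loose, on the tray. Origin at the centre of its underside, z up its axis.
- crate: Open pine crate, fixed, at any yaw, outside 168 (x) x 96 (y) x 60 high, boards 6, floor 8 thick. Origin at the centre of its underside. An off-centre divider as high as the walls makes two bays: wide bay 84 x 84 inside, centred at x = -36, y = 0; narrow bay 66 (x) x 84 (y), centred at x = +45, y = 0. A tin on a bay's floor has its underside 8 above the worktop; walls rise 52 above that floor.
- tray: Dark wooden serving tray, fixed, 270 (x) x 380 (y), 8 thick, with a lip 8 wide and 7 high round the edge: what stands on it has its underside 8 above the worktop. Origin at the centre of its underside. The four tins, the jam jar and the ramekin stand on it in two rows of three, their centres at least 100 apart.
- jam_jar: Amber glass jam jar with white lid, diameter 62, height 64, loose on the tray; not part of the job. Origin at the centre of its underside.
- ramekin: White ceramic ramekin, open on top, diameter 72, height 45, loose on the tray; not part of the job. Origin at the centre of its underside.
- mug: White mug, rim diameter 76, height 85, handle at its +y reaching about 70 from the axis, loose on the worktop about 150 from the crate's centre; not part of the job. Origin at the centre of its underside.
Not all that is in view belongs to the job. Leave any blue look-alike of the wide_tall alone.

How it is judged (in metres and radians):
At the end, for the whole second after the job is handed in: The wide tall tin stands upright on the floor of the crate's wide bay and the narrow tall tin on the floor of the narrow bay; the wide flat tin rests upright on the wide tall tin and the narrow flat tin on the narrow tall tin, each centred on the one below within 12 mm; all are released and at rest (x of wide_tall in the frame of crate between -0.048 and -0.024 m and y of wide_tall in the frame of crate between -0.012 and 0.012 m and z of wide_tall in the frame of crate between 0.003 and 0.013 m and horizontal distance between wide_flat and wide_tall below 0.012 m and z of wide_flat in the frame of wide_tall between 0.097 and 0.107 m and angle between each of wide_tall, wide_flat, narrow_tall, narrow_flat's own z axis and vertical below 0.1 rad and linear speed of each of wide_tall, wide_flat, narrow_tall, narrow_flat below 0.02 m/s and contact force between each of wide_tall, wide_flat, narrow_tall, narrow_flat and the fingers below 0.1 N and x of narrow_tall in the frame of crate between 0.033 and 0.057 m and y of narrow_tall in the frame of crate between -0.02 and 0.02 m and z of narrow_tall in the frame of crate between 0.003 and 0.013 m and horizontal distance between narrow_flat and narrow_tall below 0.012 m and z of narrow_flat in the frame of narrow_tall between 0.081 and 0.091 m); the robot touches nothing.
It fails at once if the jam jar is pushed more than 30 mm from its place or tipped over (distance of jam_jar from where it was at the start of the episode above 0.03 m or angle between jam_jar's own z axis and vertical above 0.6 rad).
It fails at once if the ramekin is pushed more than 30 mm from its place or tipped over (distance of ramekin from where it was at the start of the episode above 0.03 m or angle between ramekin's own z axis and vertical above 0.6 rad).
It fails at once if the mug is pushed more than 30 mm from its place or tipped over (distance of mug from where it was at the start of the episode above 0.03 m or angle between mug's own z axis and vertical above 0.6 rad).
It fails at once if a tin is dropped (falls freely faster than 0.8 m/s, some 30 mm of fall) ((linear speed of wide_tall above 0.8 m/s and contact force between wide_tall and the fingers below 0.05 N) or (linear speed of narrow_tall above 0.8 m/s and contact force between narrow_tall and the fingers below 0.05 N) or (linear speed of wide_flat above 0.8 m/s and contact force between wide_flat and the fingers below 0.05 N) or (linear speed of narrow_flat above 0.8 m/s and contact force between narrow_flat and the fingers below 0.05 N)).
It also fails if it takes over 122 s, if anything falls off the work surface, if the arm or the gripper's body presses on something with over 40 N, if the wrist force passes 120 N, or if a joint passes its speed limit or range.

## Working session

There is one attempt and no reset: what is moved stays moved. The work goes in short steps, Python scripts to look and compute and a shell command to move; the robot and the scene stay as the last step left them, time stands still between calls to the robot, and variables do not carry over. Pictures are saved under pics/ and viewed, at most 14 in all, crops included, and the job is handed in when it is done.

```bash
ls; mkdir -p pics; python3 - <<'E'
from rig import r
import cv2,json
for n in("top","side"):
    cv2.imwrite(f"pics/{n}0.png",r.grab_frame(n)[:,:,::-1]); print(n,r.camera_params(n))
print(r.sense())
E
```

```text
pics
top {'fx': 381.77568165961776, 'fy': 381.77568165961776, 'cx': 255.59715768905718, 'cy': 196.71684140964734, 'rvec': array([ 2.18220639, -2.12906426,  0.12933953]), 'tvec': array([ -3.75737829, 524.60554407, 823.33192218])}
side {'fx': 497.71349874944366, 'fy': 497.71349874944366, 'cx': 253.6345662276971, 'cy': 187.32651483748515, 'rvec': array([ 0.13871499, -2.83094475,  1.20940091]), 'tvec': array([ 538.10911535,   62.03901763, 1434.53054375])}
{'clock': 0.1, 'qpos': array([-1.29339367e+00,  3.53607611e-01,  1.63403342e+00, -4.81026813e-05,
        1.15522732e+00, -2.39656715e-03]), 'qvel': array([ 7.29176925e-04, -2.96855661e-03, -1.10099460e-03, -9.04738844e-05,
       -1.22917632e-03, -1.65717773e-03]), 'joint_efforts': array([ 1.00789919e-03, -6.06357479e+01, -3.42818785e+01,  5.41257134e-05,
        3.84485887e-03,  1.62149905e-05]), 'eef_pos': array([ 172.48320962, -600.32147419,  255.63008   ]), 'tcp_rot': array([-3.14031686e+00,  4.09262927e-05,  2.79818698e-01]), 'contact_force': array([-0.78811562,  0.14502946, -0.20684411]), 'wrist_torque': array([-0.02717888, -0.03319354,  0.01026602]), 'grasp_force': 0.0, 'opening': 0.9988047494168021}
```

View pics/top0.png

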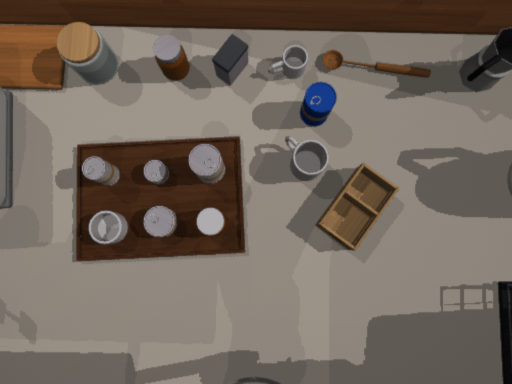

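View pics/side0.png

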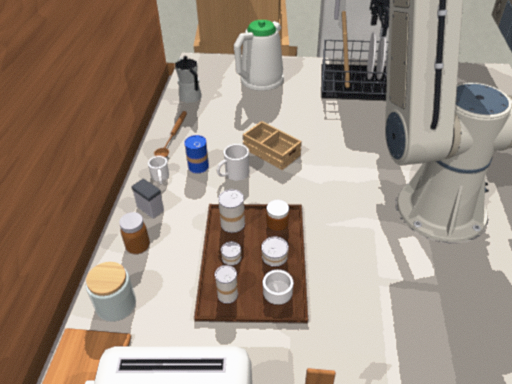

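Top view candidates: narrow_tall (97,168), narrow_flat (156,172), wide_tall (207,163), wide_flat (160,222), ramekin (108,228), jam jar (210,222), blue look-alike (317,103), mug (310,158), crate (357,207). By description, wide_tall is the plain tin at (207,163). In the side view it is at (232,208). I'll check with close crops.

```bash
python3 - <<'E'
import cv2
a=cv2.imread("pics/top0.png")[130:265,70:270]; cv2.imwrite("pics/c1.png",cv2.resize(a,None,fx=4,fy=4,interpolation=2))
a=cv2.imread("pics/side0.png")[120:325,195:315]
a=cv2.resize(a,None,fx=2.9,fy=2.9,interpolation=2)
b=cv2.imread("pics/top0.png")[135:260,280:405]; b=cv2.resize(b,None,fx=3.6,fy=3.6,interpolation=2)
import numpy as np
c=np.zeros((max(a.shape[0],b.shape[0]),a.shape[1]+b.shape[1],3),np.uint8); c[:a.shape[0],:a.shape[1]]=a; c[:b.shape[0],a.shape[1]:]=b
cv2.imwrite("pics/c2.png",c);print(c.shape,a.shape)
E
```

```text
(594, 798, 3) (594, 348, 3)
```

View pics/c1.png

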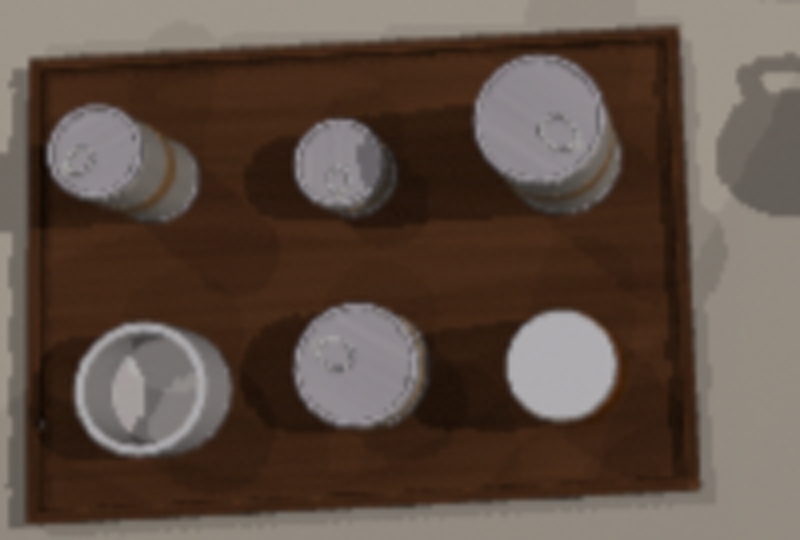

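View pics/c2.png

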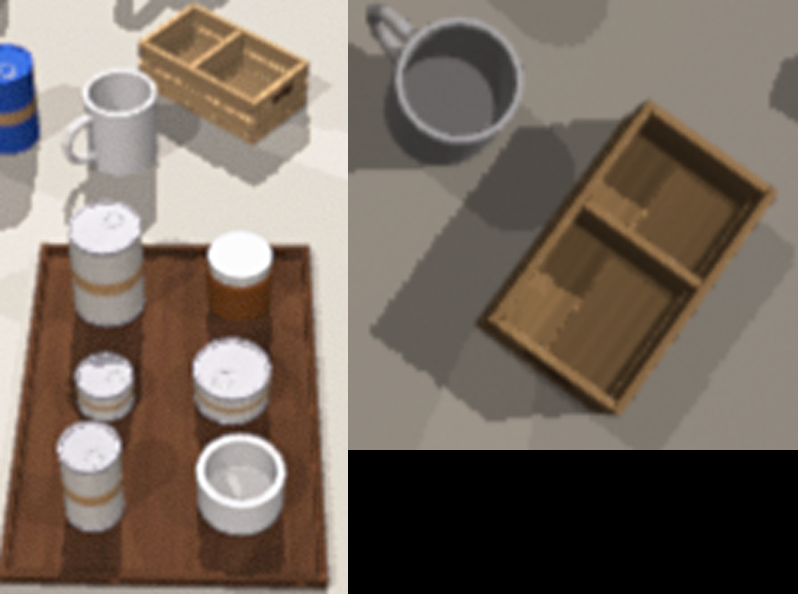

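Crops: the plain wide_tall top is at c1 (541,120), and the blue tin is a separate object next to the mug. The other centres and the crate rim corners can be read too. Next I triangulate from both views.

```bash
cat > h.py <<'E'
import numpy as np,cv2
from rig import r
def P(n):
    c=r.camera_params(n); K=np.array([[c["fx"],0,c["cx"]],[0,c["fy"],c["cy"]],[0,0,1]])
    return K@np.c_[cv2.Rodrigues(c["rvec"])[0],c["tvec"]]
def tri(t,s):
    X=cv2.triangulatePoints(P("top"),P("side"),np.float64(t).T,np.float64(s).T); return (X[:3]/X[3]).T
def onplane(n,uv,z):
    p=P(n); H=np.c_[p[:,0],p[:,1],p[:,2]*z+p[:,3]]
    q=np.linalg.solve(H,np.r_[uv,1]); return q[:2]/q[2]
def proj(n,X):
    q=P(n)@np.r_[X,1]; return q[:2]/q[2]
def b1(p): return (np.array(p)+.5)/4-.5+[70,130]
def b2(p): return (np.array(p)+.5)/2.9-.5+[195,120]
def b3(p): return (np.array(p)-[348,0]+.5)/3.6-.5+[280,135]
E
python3 - <<'E'
from h import *
np.set_printoptions(precision=1,suppress=True)
N=["narrow_tall","narrow_flat","wide_tall","wide_flat","ramekin","jar","mug"]
T=[b1(p) for p in[(96,151),(340,165),(541,120),(359,365),(141,388),(562,365)]]+[b3((459,80))]
S=[b2(p) for p in[(90,449),(104,379),(106,229),(231,373),(241,475),(240,258),(120,92)]]
Z=[94,44,110,46,53,72,85]
for n,X,t,z in zip(N,tri(T,S),T,Z): print(n,X,"top@z",onplane("top",t,z),proj("top",X)-t)
ct=[b3(p) for p in[(774,192),(649,104),(481,320),(617,409)]]; cs=[b2(p) for p in[(195,7),(140,45),(253,103),(307,70)]]
X=tri(ct,cs);print(X)
Y=np.array([onplane("top",t,60) for t in ct]);print(Y,Y.mean(0),[np.linalg.norm(Y[i]-Y[i-1]) for i in range(4)])
ax=(Y[0]+Y[1]-Y[2]-Y[3]);print("yaw",np.arctan2(ax[1],ax[0]), "from tri",X.mean(0))
u=ax/np.linalg.norm(ax);c=Y.mean(0);print("wide",c-36*u,"narrow",c+45*u)
# tray corners
print([onplane("top",b1(p),15) for p in[(30,60),(678,28),(700,488),(28,522)]])
E
```

```text
narrow_tall [569.2 351.9  91. ] top@z [570.7 350.7] [-0.  1.]
narrow_flat [575.8 237.2  38.8] top@z [575.7 235.8] [-0.   0.4]
wide_tall [588.2 115.8 106.4] top@z [589.4 115.3] [-0.   0.9]
wide_flat [463.6 220.2  38.8] top@z [464.4 218.4] [-0.   0.5]
ramekin [447.  335.9  48.4] top@z [448.7 334.2] [-0.   0.8]
jar [464.5 104.7  67.3] top@z [465.6 104.1] [-0.   0.7]
mug [ 605.  -105.6   86.4] top@z [ 606.4 -105.8] [-0.   0.5]
[[ 546.  -301.1   56.1]
 [ 599.9 -226.2   55.4]
 [ 466.1 -122.4   66.8]
 [ 413.3 -207.6   46.7]]
[[ 547.8 -299.8]
 [ 600.2 -225. ]
 [ 466.3 -123.5]
 [ 415.6 -204.2]] [ 507.5 -213.1] [np.float64(163.19462367833117), np.float64(91.3233188738168), np.float64(168.02573200254437), np.float64(95.33979006694152)]
yaw -0.6375604798562223 from tri [ 506.3 -214.3   56.2]
wide [ 478.5 -191.7] narrow [ 543.6 -239.9]
[array([638.8, 428. ]), array([667. ,  51.2]), array([401.8,  30.8]), array([373.5, 407.2])]
```

```bash
python3 -m jog '[[[0,0,0],[0.0332,-0.0318,0],1],[[0,0,0],[0.0332,-0.0318,0],1],[[0,0,0],[0.0332,-0.0318,0],1],[[0,0,0],[0.0332,-0.0318,0],1],[[0,0,0],[0.0332,-0.0318,0],1],[[0,0,0],[0.0332,-0.0318,0],1],[[0,0,0],[0.0332,-0.0318,0],1],[[0,0,0],[0.0332,-0.0318,0],1],[[0,0,0],[0.0332,-0.0318,0],1]]'
python3 -m jog '[[[0,0,0],[0.0332,-0.0318,0],1],[[0,0,0],[0.0332,-0.0318,0],1],[[0,0,0],[0.0332,-0.0318,0],1],[[0,0,0],[0.0332,-0.0318,0],1],[[0,0,0],[0.0332,-0.0318,0],1],[[0,0,0],[0.0332,-0.0318,0],1],[[0,0,0],[0.0332,-0.0318,0],1],[[0,0,0],[0.0332,-0.0318,0],1],[[0,0,0],[0.0332,-0.0318,0],1]]'
python3 -m jog '[[[0,0,-0.139],[0,0,0],1],[[0,0,-0.139],[0,0,0],1],[[0,0,-0.139],[0,0,0],1],[[0,0,-0.139],[0,0,0],1],[[0,0,-0.139],[0,0,0],1],[[0,0,-0.139],[0,0,0],1],[[0,0,-0.139],[0,0,0],1],[[0,0,-0.139],[0,0,0],1]]'
python3 -m jog '[[[0,0,-0.139],[0,0,0],1],[[0,0,-0.139],[0,0,0],1],[[0,0,-0.139],[0,0,0],1],[[0,0,-0.139],[0,0,0],1],[[0,0,-0.139],[0,0,0],1],[[0,0,-0.139],[0,0,0],1],[[0,0,-0.139],[0,0,0],1],[[0,0,-0.139],[0,0,0],1],[[0,0,0],[0,0,0],1],[[0,0,0],[0,0,0],1]]'
```

```text
clock: 1.0
eef_pos: [381.2, -241.3, 256.2]
tcp_rot: [3.142, -0.0, 0.28]
contact_force: [0.7, -0.7, -0.5]
opening: 1.002
grasp_force: 0.0
clock: 1.9
eef_pos: [589.3, 116.3, 256.0]
tcp_rot: [3.142, 0.001, 0.28]
contact_force: [0.3, -0.0, -0.6]
opening: 1.003
grasp_force: 0.0
clock: 2.7
eef_pos: [588.6, 114.4, 255.9]
tcp_rot: [-3.141, 0.0, 1.398]
contact_force: [1.1, 0.1, 1.2]
opening: 0.997
grasp_force: 0.0
clock: 3.7
eef_pos: [588.8, 114.4, 256.1]
tcp_rot: [-3.141, -0.0, 2.5]
contact_force: [0.2, 0.0, 0.2]
opening: 1.002
grasp_force: 0.0
```

```bash
python3 -m jog '[[[0,0,0],[0,0,0.03],1],[[0,0,0],[0,0,0.03],1],[[0,0,0],[0,0,0.03],1],[[0,0,0],[0,0,0.03],1],[[0,0,0],[0,0,0],1],[[0,0,0],[0,0,0],1]]'
python3 -m jog '[[[0,0,0],[0,0,0.01],1],[[0,0,0],[0,0,0.01],1],[[0,0,0],[0,0,0.01],1],[[0,0,0],[0,0,0.01],1],[[0,0,0],[0,0,0],1],[[0,0,0],[0,0,0],1]]'
python3 - <<'E'
from h import *
for n in("side","top"): cv2.imwrite(f"pics/{n}1.png",r.grab_frame(n)[:,:,::-1])
a=cv2.imread("pics/side1.png")[130:300,180:330]; b=cv2.imread("pics/top1.png")[90:240,130:280]
c=np.zeros((425,800,3),np.uint8); a=cv2.resize(a,None,fx=2.5,fy=2.5,interpolation=2);b=cv2.resize(b,None,fx=2.5,fy=2.5,interpolation=2)
c[:425,:375]=a;c[:375,400:775]=b;cv2.imwrite("pics/c3.png",c)
E
```

```text
clock: 4.3
eef_pos: [588.8, 114.5, 136.4]
tcp_rot: [-3.141, -0.001, 2.502]
contact_force: [0.3, -0.2, 1.0]
opening: 0.998
grasp_force: 0.0
clock: 4.9
eef_pos: [588.7, 114.4, 96.0]
tcp_rot: [-3.141, -0.0, 2.504]
contact_force: [-0.3, -0.3, 0.5]
opening: 0.996
grasp_force: 0.0
```

View pics/c3.png

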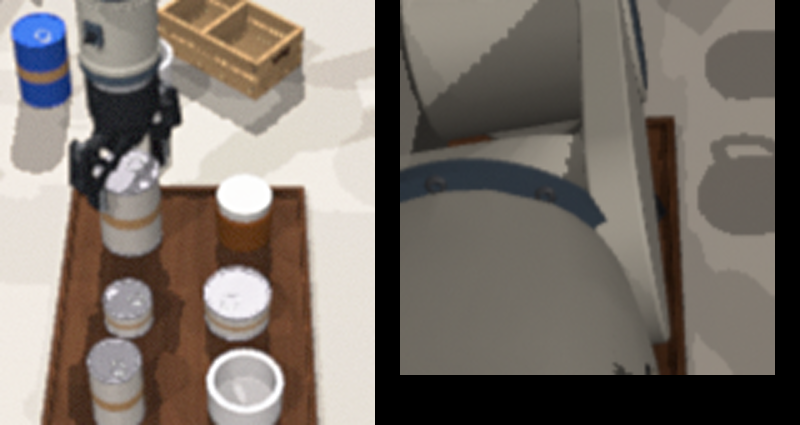

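The fingers straddle the tin top (side crop at ~(130,175)) and touch nothing, so I grip and lift.

```bash
python3 -m jog '[[[0,0,0],[0,0,0],-1],[[0,0,0],[0,0,0],-1],[[0,0,0],[0,0,0],-1],[[0,0,0],[0,0,0],-1],[[0,0,0],[0,0,0],-1],[[0,0,0],[0,0,0],-1],[[0,0,0],[0,0,0],-1],[[0,0,0],[0,0,0],-1],[[0,0,0],[0,0,0],-1],[[0,0,0],[0,0,0],-1]]' 40
python3 -m jog '[[[0,0,0],[0,0,-0.005],-1],[[0,0,0],[0,0,-0.015],-1],[[0,0,0],[0,0,-0.025],-1],[[0,0,0],[0,0,-0.03],-1],[[0,0,0],[0,0,-0.03],-1],[[0,0,0],[0,0,-0.015],-1],[[0,0,0],[0,0,-0.005],-1],[[0,0,0],[0,0,0],-1],[[0,0,0],[0,0,0],-1]]'
```

```text
clock: 6.0
eef_pos: [589.5, 114.7, 97.1]
tcp_rot: [3.14, 0.001, 2.504]
contact_force: [0.5, 0.5, 5.8]
opening: 0.789
grasp_force: 43.7
clock: 6.9
eef_pos: [588.0, 114.3, 219.9]
tcp_rot: [-3.14, -0.002, 2.504]
contact_force: [-1.0, -1.0, -3.5]
opening: 0.78
grasp_force: 46.3
```

```bash
python3 -m jog '[[[0,0,0],[-0.0047,-0.0156,0],-1],[[0,0,0],[-0.0094,-0.0311,0],-1],[[0,0,0],[-0.0094,-0.0311,0],-1],[[0,0,0],[-0.0094,-0.0311,0],-1],[[0,0,0],[-0.0094,-0.0311,0],-1],[[0,0,0],[-0.0094,-0.0311,0],-1],[[0,0,0],[-0.0094,-0.0311,0],-1],[[0,0,0],[-0.0094,-0.0311,0],-1],[[0,0,0],[-0.0094,-0.0311,0],-1],[[0,0,0],[-0.0094,-0.0311,0],-1],[[0,0,0],[-0.0047,-0.0156,0],-1],[[0,0,0],[0,0,0],-1]]'
python3 -m jog '[[[0,0,0],[0,0,0.01],-1],[[0,0,0],[0,0,0.02],-1],[[0,0,0],[0,0,0.02],-1],[[0,0,0],[0,0,0.01],-1],[[0,0,0],[0,0,0],-1],[[0,0,0],[0,0,0],-1],[[0,0,0],[0,0,0],-1]]'
python3 - <<'E'
from h import *
for n in("side","top"): cv2.imwrite(f"pics/{n}2.png",r.grab_frame(n)[:,:,::-1])
a=cv2.imread("pics/side2.png")[50:200,200:330]; b=cv2.imread("pics/top2.png")[135:285,280:430]
c=np.zeros((450,800,3),np.uint8); a=cv2.resize(a,None,fx=2.6,fy=2.6,interpolation=2);b=cv2.resize(b,None,fx=2.9,fy=2.9,interpolation=2)
c[:390,:338]=a;c[:435,348:783]=b;cv2.imwrite("pics/c4.png",c)
E
```

```text
clock: 8.1
eef_pos: [477.3, -193.4, 220.2]
tcp_rot: [-3.14, -0.002, 2.501]
contact_force: [0.2, 0.6, -3.3]
opening: 0.784
grasp_force: 46.7
clock: 8.8
eef_pos: [479.8, -191.5, 162.0]
tcp_rot: [3.141, 0.001, 2.504]
contact_force: [0.0, 0.1, -3.7]
opening: 0.787
grasp_force: 46.7
```

View pics/c4.png

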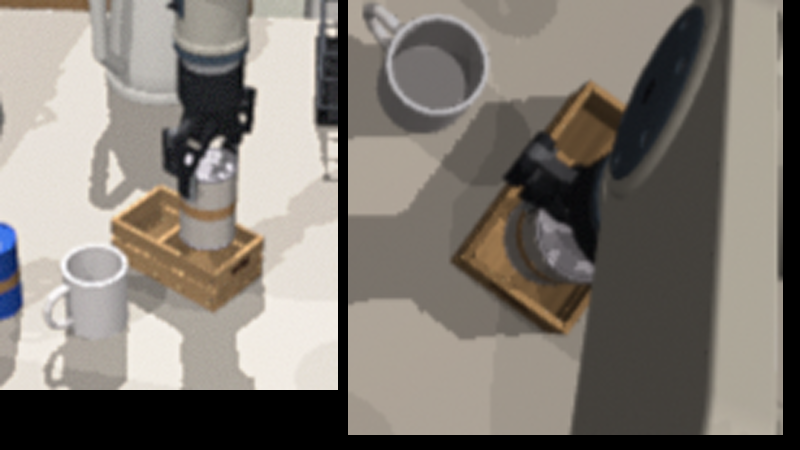

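The tin hangs over the wide bay, with its foot at side crop (208,235) inside the bay rim. I lower it.

```bash
python3 -m jog '[[[0,0,0],[0,0,0.01],-1],[[0,0,0],[0,0,0.01],-1],[[0,0,0],[0,0,0.01],-1],[[0,0,0],[0,0,0.01],-1],[[0,0,0],[0,0,0.01],-1],[[0,0,0],[0,0,0.006],-1],[[0,0,0],[0,0,0],-1],[[0,0,0],[0,0,0],-1]]'
python3 -m jog '[[[0,0,0],[0,0,0.002],-1],[[0,0,0],[0,0,0.002],-1],[[0,0,0],[0,0,0.002],-1],[[0,0,0],[0,0,0.001],-1],[[0,0,0],[0,0,0],-1],[[0,0,0],[0,0,0],-1]]'
```

```text
clock: 9.7
eef_pos: [479.2, -191.5, 105.2]
tcp_rot: [-3.142, -0.0, 2.504]
contact_force: [-0.1, -0.1, -3.9]
opening: 0.786
grasp_force: 46.7
clock: 10.3
eef_pos: [479.2, -191.4, 98.3]
tcp_rot: [3.142, -0.0, 2.504]
contact_force: [-1.1, -0.2, -4.1]
opening: 0.783
grasp_force: 46.7
```

```bash
python3 -m jog '[[[0,0,0],[0,0,0.001],-1],[[0,0,0],[0,0,0],-1],[[0,0,0],[0,0,0],-1]]'
python3 -m jog '[[[0,0,0],[0,0,0.001],-1],[[0,0,0],[0,0,0],-1],[[0,0,0],[0,0,0],-1]]'
python3 -m jog '[[[0,0,0],[0,0,0.0005],-1],[[0,0,0],[0,0,0],-1],[[0,0,0],[0,0,0],-1]]'
```

```text
clock: 10.6
eef_pos: [479.2, -191.4, 97.3]
tcp_rot: [3.142, 0.0, 2.504]
contact_force: [0.4, 1.2, -3.5]
opening: 0.785
grasp_force: 46.7
clock: 10.9
eef_pos: [479.5, -191.6, 97.1]
tcp_rot: [3.141, 0.001, 2.504]
contact_force: [-2.4, 1.0, 6.3]
opening: 0.784
grasp_force: 47.4
clock: 11.2
eef_pos: [479.6, -191.6, 97.0]
tcp_rot: [3.141, 0.001, 2.504]
contact_force: [-3.4, 2.5, 13.4]
opening: 0.788
grasp_force: 48.2
```

```bash
python3 -m jog '[[[0,0,0],[0,0,0],1],[[0,0,0],[0,0,0],1],[[0,0,0],[0,0,0],1],[[0,0,0],[0,0,0],1],[[0,0,0],[0,0,0],1],[[0,0,0],[0,0,0],1]]'
python3 -m jog '[[[0,0,0],[0,0,-0.01],1],[[0,0,0],[0,0,-0.01],1],[[0,0,0],[0,0,-0.03],1],[[0,0,0],[0,0,-0.04],1],[[0,0,0],[0,0,-0.04],1],[[0,0,0],[0,0,0],1]]'
python3 -m jog '[[[0,0,0],[0.0208,0.0408,0],1],[[0,0,0],[0.0208,0.0408,0],1],[[0,0,0],[0.0208,0.0408,0],1],[[0,0,0],[0.0208,0.0408,0],1],[[0,0,0],[0.0208,0.0408,0],1],[[0,0,0],[0.0208,0.0408,0],1],[[0,0,0],[0.0208,0.0408,0],1],[[0,0,0],[0.0208,0.0408,0],1],[[0,0,0],[0.0208,0.0408,0],1],[[0,0,0],[0.0208,0.0408,0],1],[[0,0,0],[0.0208,0.0408,0],1],[[0,0,0],[0.0208,0.0408,0],1]]'
python3 -m jog '[[[0,0,0],[0,0,0],1],[[0,0,0],[0,0,0],1],[[0,0,0],[0,0,0],1]]'
python3 - <<'E'
from h import *
cv2.imwrite("pics/top3.png",r.grab_frame("top")[:,:,::-1])
b=cv2.imread("pics/top3.png")[135:260,280:405]; cv2.imwrite("pics/c5.png",cv2.resize(b,None,fx=4,fy=4,interpolation=2))
E
```

```text
clock: 11.8
eef_pos: [479.1, -191.4, 95.7]
tcp_rot: [-3.142, -0.0, 2.504]
contact_force: [0.5, -0.5, 0.0]
opening: 0.998
grasp_force: 0.0
clock: 12.4
eef_pos: [482.1, -192.6, 232.1]
tcp_rot: [3.139, 0.01, 2.504]
contact_force: [0.5, 0.3, -0.0]
opening: 1.0
grasp_force: 0.0
clock: 13.6
eef_pos: [570.0, 352.4, 225.9]
tcp_rot: [-3.142, 0.0, 2.504]
contact_force: [0.2, 0.0, -1.1]
opening: 0.998
grasp_force: 0.0
clock: 13.9
eef_pos: [569.7, 349.7, 225.6]
tcp_rot: [-3.141, -0.0, 2.504]
contact_force: [0.2, 0.0, -0.6]
opening: 0.998
grasp_force: 0.0
```

View pics/c5.png

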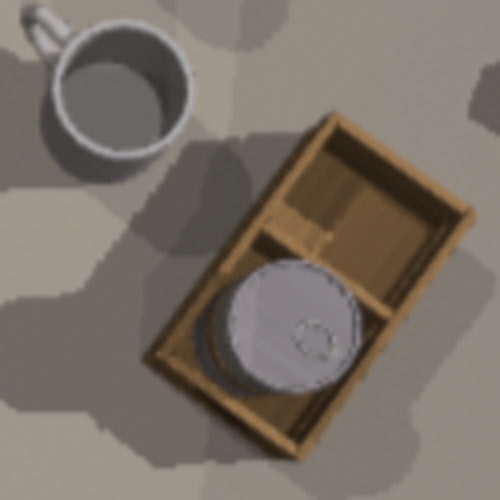

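The tin stands in the wide bay, with its top centred at crop (295,326) and the crate corners at (334,113), (474,213), (300,460) and (145,357). I check its offset in the crate frame.

```bash
python3 - <<'E'
from h import *
f=lambda p:(np.array(p)+.5)/4-.5+[280,135]
Y=np.array([onplane("top",f(p),60) for p in[(474,213),(334,113),(145,357),(300,460)]])
c=Y.mean(0);ax=Y[0]+Y[1]-Y[2]-Y[3];u=ax/np.linalg.norm(ax);v=np.array([-u[1],u[0]])
d=Y[:2].sum(0)*0; ay=Y[1]+Y[2]-Y[0]-Y[3]
print(c,np.arctan2(ax[1],ax[0]),np.arctan2(ay[1],ay[0])-np.pi/2)
t=onplane("top",f((295,326)),110);print(t,(t-c)@u,(t-c)@v,"narrow",c+45*u)
E
python3 -m jog '[[[0,0,0],[0.0005,0.0015,0.03],1],[[0,0,0],[0,0,0.03],1],[[0,0,0],[0,0,0.03],1],[[0,0,0],[0,0,0.01],1],[[0,0,0],[0,0,0],1],[[0,0,0],[0,0,0],1]]'
python3 -m jog '[[[0,0,0],[0,0,0.01],1],[[0,0,0],[0,0,0.01],1],[[0,0,0],[0,0,0.01],1],[[0,0,0],[0,0,0.01],1],[[0,0,0],[0,0,0.006],1],[[0,0,0],[0,0,0],1],[[0,0,0],[0,0,0],1]]'
```

```text
[ 506.97293426 -212.89946722] -0.630607830611805 -0.5915901889529622
[ 480.20277393 -189.97345874] -35.139430746883264 2.7319875606324864 narrow [ 543.31805091 -239.43307791]
clock: 14.55
eef_pos: [571.4, 351.9, 127.1]
tcp_rot: [3.14, 0.001, 2.503]
contact_force: [-0.3, -0.0, -0.1]
opening: 1.0
grasp_force: 0.0
clock: 15.25
eef_pos: [570.7, 352.1, 79.6]
tcp_rot: [-3.141, -0.0, 2.504]
contact_force: [0.7, 0.2, -0.2]
opening: 1.0
grasp_force: 0.0
```

The tin sits at crate (-35,+3), inside tolerance. I raise the grasp 9 mm so the fingertips stay above the crate rim at placement.

```bash
python3 -m jog '[[[0,0,0],[0,0,-0.009],1],[[0,0,0],[0,0,0],1],[[0,0,0],[0,0,0],-1],[[0,0,0],[0,0,0],-1],[[0,0,0],[0,0,0],-1],[[0,0,0],[0,0,0],-1],[[0,0,0],[0,0,0],-1],[[0,0,0],[0,0,0],-1],[[0,0,0],[0,0,0],-1],[[0,0,0],[0,0,0],-1],[[0,0,0],[0,0,0],-1],[[0,0,0],[0,0,0],-1]]' 35
python3 -m jog '[[[0,0,0],[0,0,0],-1],[[0,0,0],[0,0,0],-1],[[0,0,0],[0,0,0],-1],[[0,0,0],[0,0,0],-1]]'
python3 -m jog '[[[0,0,0],[0,0,-0.005],-1],[[0,0,0],[0,0,-0.015],-1],[[0,0,0],[0,0,-0.03],-1],[[0,0,0],[0,0,-0.04],-1],[[0,0,0],[0,0,-0.04],-1],[[0,0,0],[0,0,-0.015],-1],[[0,0,0],[0,0,-0.005],-1],[[0,0,0],[0,0,0],-1],[[0,0,0],[0,0,0],-1]]'
```

```text
clock: 16.45
eef_pos: [570.7, 352.0, 89.1]
tcp_rot: [3.142, 0.0, 2.504]
contact_force: [-1.8, -1.6, 6.0]
opening: 0.573
grasp_force: 36.0
clock: 16.85
eef_pos: [570.7, 352.0, 89.1]
tcp_rot: [3.142, 0.0, 2.504]
contact_force: [-1.6, -1.2, 4.5]
opening: 0.574
grasp_force: 36.0
clock: 17.75
eef_pos: [569.7, 351.5, 236.8]
tcp_rot: [-3.139, -0.001, 2.504]
contact_force: [0.3, -0.1, -1.5]
opening: 0.574
grasp_force: 36.8
```

```bash
python3 -m jog '[[[0,0,0],[-0.0118,-0.01755,0],-1],[[0,0,0],[-0.0236,-0.0351,0],-1],[[0,0,0],[-0.0236,-0.0351,0],-1],[[0,0,0],[-0.0236,-0.0351,0],-1],[[0,0,0],[-0.0236,-0.0351,0],-1],[[0,0,0],[-0.0236,-0.0351,0],-1],[[0,0,0],[-0.0236,-0.0351,0],-1],[[0,0,0],[-0.0236,-0.0351,0],-1]]'
python3 -m jog '[[[0,0,0],[-0.0236,-0.0351,0],-1],[[0,0,0],[-0.0236,-0.0351,0],-1],[[0,0,0],[-0.0236,-0.0351,0],-1],[[0,0,0],[-0.0236,-0.0351,0],-1],[[0,0,0],[-0.0236,-0.0351,0],-1],[[0,0,0],[-0.0236,-0.0351,0],-1],[[0,0,0],[-0.0118,-0.01755,0],-1],[[0,0,0],[0,0,0],-1],[[0,0,0],[0,0,0],-1],[[0,0,0],[0,0,0],-1]]'
python3 -m jog '[[[0,0,0],[0,0,0.01],-1],[[0,0,0],[0,0,0.02],-1],[[0,0,0],[0,0,0.03],-1],[[0,0,0],[0,0,0.02],-1],[[0,0,0],[0,0,0.01],-1],[[0,0,0],[0,0,0],-1],[[0,0,0],[0,0,0],-1],[[0,0,0],[0,0,0],-1]]'
```

```text
clock: 18.55
eef_pos: [554.6, 32.7, 237.3]
tcp_rot: [-3.14, -0.002, 2.504]
contact_force: [0.2, -0.5, -2.6]
opening: 0.576
grasp_force: 36.9
clock: 19.55
eef_pos: [542.9, -238.6, 238.0]
tcp_rot: [-3.141, -0.002, 2.504]
contact_force: [1.3, 0.6, -3.0]
opening: 0.574
grasp_force: 36.9
clock: 20.35
eef_pos: [544.3, -239.6, 150.0]
tcp_rot: [3.141, 0.002, 2.504]
contact_force: [1.0, 0.4, -1.6]
opening: 0.573
grasp_force: 36.9
```

```bash
python3 -m jog '[[[0,0,0],[0,0,0.01],-1],[[0,0,0],[0,0,0.01],-1],[[0,0,0],[0,0,0.01],-1],[[0,0,0],[0,0,0.01],-1],[[0,0,0],[0,0,0.01],-1],[[0,0,0],[0,0,0.006],-1],[[0,0,0],[0,0,0.002],-1],[[0,0,0],[0,0,0],-1],[[0,0,0],[0,0,0],-1]]'
python3 -m jog '[[[0,0,0],[0,0,0.001],-1],[[0,0,0],[0,0,0.001],-1],[[0,0,0],[0,0,0],-1],[[0,0,0],[0,0,0],-1]]'
python3 -m jog '[[[0,0,0],[0,0,0.001],-1],[[0,0,0],[0,0,0],-1],[[0,0,0],[0,0,0],-1]]'
```

```text
clock: 21.25
eef_pos: [543.8, -239.6, 91.1]
tcp_rot: [3.141, 0.001, 2.504]
contact_force: [0.1, -0.8, -1.7]
opening: 0.577
grasp_force: 36.9
clock: 21.65
eef_pos: [543.8, -239.6, 89.1]
tcp_rot: [3.141, 0.001, 2.504]
contact_force: [0.8, -0.1, 1.5]
opening: 0.573
grasp_force: 37.0
clock: 21.95
eef_pos: [543.9, -239.8, 89.0]
tcp_rot: [3.141, 0.001, 2.504]
contact_force: [-3.8, -0.1, 10.8]
opening: 0.572
grasp_force: 38.3
```

```bash
python3 -m jog '[[[0,0,0],[0,0,0],1],[[0,0,0],[0,0,0],1],[[0,0,0],[0,0,0],1],[[0,0,0],[0,0,0],1],[[0,0,0],[0,0,0],1],[[0,0,0],[0,0,0],1],[[0,0,0],[0,0,0],1],[[0,0,0],[0,0,0],1]]'
python3 -m jog '[[[0,0,0],[0,0,-0.01],1],[[0,0,0],[0,0,-0.02],1],[[0,0,0],[0,0,-0.03],1],[[0,0,0],[0,0,-0.04],1],[[0,0,0],[0,0,-0.04],1],[[0,0,0],[0,0,0],1]]'
python3 -m jog '[[[0,0,0],[0.0281,0.0267,0],1],[[0,0,0],[0.0281,0.0267,0],1],[[0,0,0],[0.0281,0.0267,0],1],[[0,0,0],[0.0281,0.0267,0],1],[[0,0,0],[0.0281,0.0267,0],1],[[0,0,0],[0.0281,0.0267,0],1],[[0,0,0],[0.0281,0.0267,0],1],[[0,0,0],[0.0281,0.0267,0],1],[[0,0,0],[0.0281,0.0267,0],1],[[0,0,0],[0.0281,0.0267,0],1],[[0,0,0],[0.0281,0.0267,0],1],[[0,0,0],[0.0281,0.0267,0],1]]'
python3 -m jog '[[[0,0,0],[0,0,0],1],[[0,0,0],[0,0,0],1],[[0,0,0],[0,0,0],1]]'
python3 - <<'E'
from h import *
for n in("side","top"): cv2.imwrite(f"pics/{n}4.png",r.grab_frame(n)[:,:,::-1])
b=cv2.imread("pics/top4.png")[135:260,280:400]; a=cv2.imread("pics/side4.png")[90:190,225:330]
c=np.zeros((500,800,3),np.uint8);c[:500,:480]=cv2.resize(b,None,fx=4,fy=4,interpolation=2);c[:300,485:800]=cv2.resize(a,None,fx=3,fy=3,interpolation=2)
cv2.imwrite("pics/c6.png",c)
E
```

```text
clock: 22.75
eef_pos: [543.5, -239.5, 87.8]
tcp_rot: [-3.142, -0.0, 2.504]
contact_force: [-0.2, -0.1, 1.4]
opening: 1.002
grasp_force: 0.0
clock: 23.35
eef_pos: [546.4, -240.8, 234.4]
tcp_rot: [3.139, 0.01, 2.504]
contact_force: [1.0, -0.1, 0.1]
opening: 1.003
grasp_force: 0.0
clock: 24.55
eef_pos: [462.7, 220.2, 228.1]
tcp_rot: [3.141, 0.0, 2.504]
contact_force: [0.4, 0.2, -0.0]
opening: 1.001
grasp_force: 0.0
clock: 24.85
eef_pos: [463.3, 218.0, 227.8]
tcp_rot: [-3.141, 0.0, 2.504]
contact_force: [0.4, -0.3, 0.0]
opening: 1.001
grasp_force: 0.0
```

View pics/c6.png

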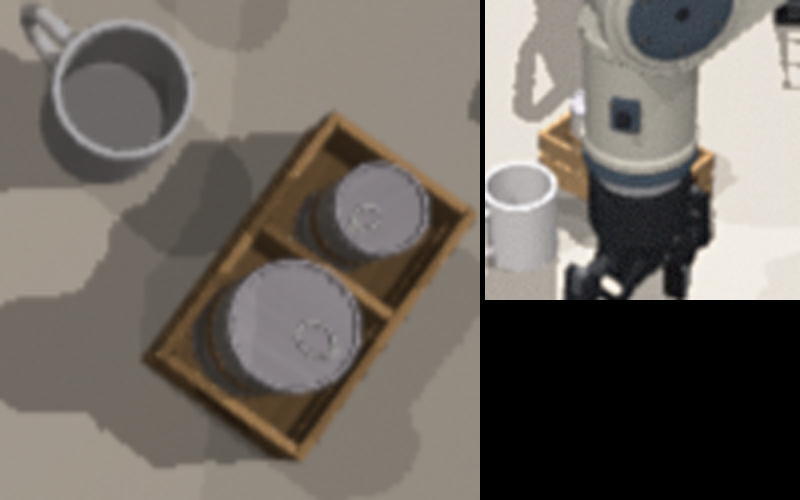

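Both tall tins stand upright in their bays, with tops at crop (295,326) and (382,210). I check the narrow one and reach for wide_flat.

```bash
python3 - <<'E'
from h import *
f=lambda p:(np.array(p)+.5)/4-.5+[280,135]
c=np.array([507,-213]);u=np.array([np.cos(-.634),np.sin(-.634)]);v=np.array([-u[1],u[0]])
for p,z in(((295,326),110),((382,210),94)):
    t=onplane("top",f(p),z);print(t,(t-c)@u,(t-c)@v)
E
python3 -m jog '[[[0,0,0],[0,0,0.03],1],[[0,0,0],[0,0,0.04],1],[[0,0,0],[0,0,0.04],1],[[0,0,0],[0,0,0.03],1],[[0,0,0],[0,0,0.015],1],[[0,0,0],[0,0,0],1],[[0,0,0],[0,0,0],1]]'
python3 -m jog '[[[0,0,0],[0,0,0.01],1],[[0,0,0],[0,0,0.01],1],[[0,0,0],[0,0,0.01],1],[[0,0,0],[0,0,0.003],1],[[0,0,0],[0,0,0],1],[[0,0,0],[0,0,0],1]]'
```

```text
[ 480.20277393 -189.97345874] -35.22985463954863 2.6777358676218856
[ 543.14192147 -239.7114137 ] 44.9413595181357 -0.11096940858703519
clock: 25.65
eef_pos: [463.7, 218.1, 73.1]
tcp_rot: [-3.141, -0.0, 2.503]
contact_force: [0.2, 0.2, 0.4]
opening: 1.002
grasp_force: 0.0
clock: 26.25
eef_pos: [463.4, 218.8, 39.8]
tcp_rot: [-3.141, -0.0, 2.504]
contact_force: [-0.0, -0.1, -0.4]
opening: 0.998
grasp_force: 0.0
```

```bash
python3 -m jog '[[[0,0,0],[0,0,0],-1],[[0,0,0],[0,0,0],-1],[[0,0,0],[0,0,0],-1],[[0,0,0],[0,0,0],-1],[[0,0,0],[0,0,0],-1],[[0,0,0],[0,0,0],-1],[[0,0,0],[0,0,0],-1],[[0,0,0],[0,0,0],-1],[[0,0,0],[0,0,0],-1],[[0,0,0],[0,0,0],-1]]' 30
python3 -m jog '[[[0,0,0],[0,0,-0.005],-1],[[0,0,0],[0,0,-0.015],-1],[[0,0,0],[0,0,-0.03],-1],[[0,0,0],[0,0,-0.04],-1],[[0,0,0],[0,0,-0.04],-1],[[0,0,0],[0,0,-0.04],-1],[[0,0,0],[0,0,-0.02],-1],[[0,0,0],[0,0,-0.01],-1],[[0,0,0],[0,0,0],-1],[[0,0,0],[0,0,0],-1]]'
```

```text
clock: 27.25
eef_pos: [463.7, 218.9, 40.3]
tcp_rot: [3.141, 0.0, 2.504]
contact_force: [-0.8, -0.7, 5.6]
opening: 0.784
grasp_force: 33.1
clock: 28.25
eef_pos: [462.7, 218.4, 238.7]
tcp_rot: [-3.14, -0.001, 2.504]
contact_force: [-1.1, 0.2, -1.5]
opening: 0.781
grasp_force: 34.3
```

```bash
python3 -m jog '[[[0,0,0],[-0.0128,-0.016,0],-1],[[0,0,0],[-0.02565,-0.03195,0],-1],[[0,0,0],[-0.02565,-0.03195,0],-1],[[0,0,0],[-0.02565,-0.03195,0],-1],[[0,0,0],[-0.02565,-0.03195,0],-1],[[0,0,0],[-0.02565,-0.03195,0],-1],[[0,0,0],[-0.02565,-0.03195,0],-1],[[0,0,0],[-0.02565,-0.03195,0],-1],[[0,0,0],[-0.02565,-0.03195,0],-1],[[0,0,0],[-0.02565,-0.03195,0],-1],[[0,0,0],[-0.0128,-0.016,0],-1],[[0,0,0],[0,0,0],-1]]'
python3 -m jog '[[[0,0,0],[0,0,0.01],-1],[[0,0,0],[0,0,0.02],-1],[[0,0,0],[0,0,0.02],-1],[[0,0,0],[0,0,0.02],-1],[[0,0,0],[0,0,0.01],-1],[[0,0,0],[0,0,0.005],-1],[[0,0,0],[0,0,0],-1],[[0,0,0],[0,0,0],-1],[[0,0,0],[0,0,0],-1]]'
```

```text
clock: 29.45
eef_pos: [478.3, -192.9, 237.9]
tcp_rot: [-3.14, -0.002, 2.501]
contact_force: [-0.2, 0.3, -0.5]
opening: 0.788
grasp_force: 34.4
clock: 30.35
eef_pos: [479.7, -190.8, 155.6]
tcp_rot: [3.141, 0.001, 2.504]
contact_force: [0.4, -0.1, -1.8]
opening: 0.784
grasp_force: 34.4
```

```bash
python3 -m jog '[[[0,0,0],[0,0,0.005],-1],[[0,0,0],[0,0,0.004],-1],[[0,0,0],[0,0,0],-1],[[0,0,0],[0,0,0],-1]]'
python3 - <<'E'
from h import *
for n in("side","top"): cv2.imwrite(f"pics/{n}5.png",r.grab_frame(n)[:,:,::-1])
b=cv2.imread("pics/top5.png")[135:260,280:380]; a=cv2.imread("pics/side5.png")[70:190,230:330]
c=np.zeros((500,800,3),np.uint8);c[:500,:400]=cv2.resize(b,None,fx=4,fy=4,interpolation=2);c[:480,400:800]=cv2.resize(a,None,fx=4,fy=4,interpolation=2)
cv2.imwrite("pics/c7.png",c)
E
```

```text
clock: 30.75
eef_pos: [479.0, -190.7, 145.6]
tcp_rot: [-3.142, -0.0, 2.504]
contact_force: [0.0, 0.0, -0.9]
opening: 0.791
grasp_force: 34.4
```

View pics/c7.png

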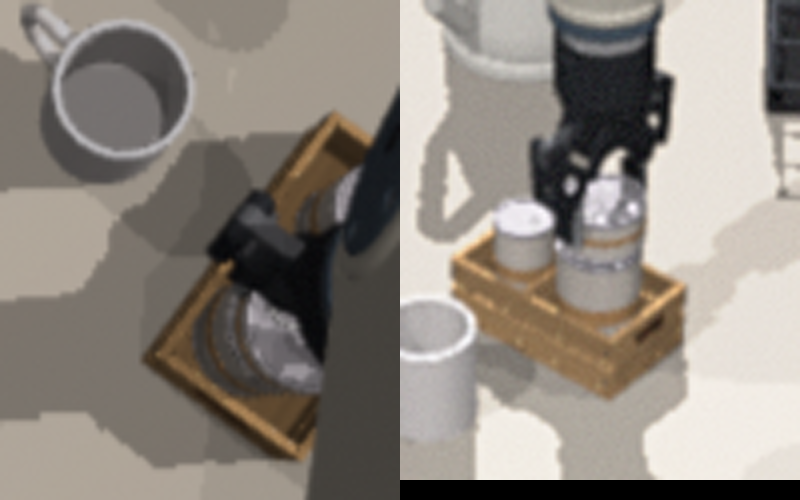

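The flat tin hangs just above the tall one, with right edges at side crop x≈645 and ≈640, so it is aligned within a few mm. I lower to contact.

```bash
python3 -m jog '[[[0,0,0],[0,0,0.001],-1],[[0,0,0],[0,0,0.001],-1],[[0,0,0],[0,0,0.001],-1],[[0,0,0],[0,0,0],-1],[[0,0,0],[0,0,0],-1]]'
python3 -m jog '[[[0,0,0],[0,0,0.001],-1],[[0,0,0],[0,0,0],-1],[[0,0,0],[0,0,0],-1]]'
```

```text
clock: 31.35
eef_pos: [479.1, -190.7, 142.7]
tcp_rot: [-3.142, -0.0, 2.504]
contact_force: [0.8, 0.0, -1.3]
opening: 0.786
grasp_force: 34.4
clock: 31.65
eef_pos: [479.4, -190.8, 142.4]
tcp_rot: [3.141, 0.0, 2.504]
contact_force: [-2.2, 1.1, 6.4]
opening: 0.785
grasp_force: 35.1
```

```bash
python3 -m jog '[[[0,0,0],[0,0,0],1],[[0,0,0],[0,0,0],1],[[0,0,0],[0,0,0],1],[[0,0,0],[0,0,0],1],[[0,0,0],[0,0,0],1],[[0,0,0],[0,0,0],1]]'
python3 -m jog '[[[0,0,0],[0,0,-0.01],1],[[0,0,0],[0,0,-0.02],1],[[0,0,0],[0,0,-0.03],1],[[0,0,0],[0,0,-0.03],1],[[0,0,0],[0,0,0],1]]'
python3 -m jog '[[[0,0,0],[0.01768,0.04005,0],1],[[0,0,0],[0.01768,0.04005,0],1],[[0,0,0],[0.01768,0.04005,0],1],[[0,0,0],[0.01768,0.04005,0],1],[[0,0,0],[0.01768,0.04005,0],1],[[0,0,0],[0.01768,0.04005,0],1],[[0,0,0],[0.01768,0.04005,0],1],[[0,0,0],[0.01768,0.04005,0],1],[[0,0,0],[0.01768,0.04005,0],1],[[0,0,0],[0.01768,0.04005,0],1],[[0,0,0],[0,0,0],1],[[0,0,0],[0,0,0],1]]'
python3 -m jog '[[[0,0,0],[0,0,0.03],1],[[0,0,0],[0,0,0.04],1],[[0,0,0],[0,0,0.04],1],[[0,0,0],[0,0,0.03],1],[[0,0,0],[0,0,0.015],1],[[0,0,0],[0,0,0],1],[[0,0,0],[0,0,0],1]]'
```

```text
clock: 32.25
eef_pos: [479.1, -190.7, 141.7]
tcp_rot: [3.142, -0.0, 2.504]
contact_force: [-0.2, -0.4, -0.7]
opening: 1.005
grasp_force: 0.0
clock: 32.75
eef_pos: [481.3, -191.6, 236.4]
tcp_rot: [3.14, 0.007, 2.504]
contact_force: [0.5, -0.5, -0.2]
opening: 0.996
grasp_force: 0.0
clock: 33.95
eef_pos: [575.1, 237.0, 231.2]
tcp_rot: [-3.14, -0.0, 2.506]
contact_force: [-0.1, -0.5, -0.6]
opening: 0.999
grasp_force: 0.0
clock: 34.65
eef_pos: [576.2, 236.0, 77.9]
tcp_rot: [3.141, 0.001, 2.503]
contact_force: [-0.8, 0.4, -0.2]
opening: 1.002
grasp_force: 0.0
```

```bash
python3 -m jog '[[[0,0,0],[0,0,0.01],1],[[0,0,0],[0,0,0.01],1],[[0,0,0],[0,0,0.01],1],[[0,0,0],[0,0,0.007],1],[[0,0,0],[0,0,0],1],[[0,0,0],[0,0,0],1]]'
python3 -m jog '[[[0,0,0],[0,0,0],-1],[[0,0,0],[0,0,0],-1],[[0,0,0],[0,0,0],-1],[[0,0,0],[0,0,0],-1],[[0,0,0],[0,0,0],-1],[[0,0,0],[0,0,0],-1],[[0,0,0],[0,0,0],-1],[[0,0,0],[0,0,0],-1],[[0,0,0],[0,0,0],-1],[[0,0,0],[0,0,0],-1],[[0,0,0],[0,0,0],-1],[[0,0,0],[0,0,0],-1]]' 28
python3 -m jog '[[[0,0,0],[0,0,-0.005],-1],[[0,0,0],[0,0,-0.015],-1],[[0,0,0],[0,0,-0.03],-1],[[0,0,0],[0,0,-0.04],-1],[[0,0,0],[0,0,-0.04],-1],[[0,0,0],[0,0,-0.04],-1],[[0,0,0],[0,0,-0.02],-1],[[0,0,0],[0,0,-0.01],-1],[[0,0,0],[0,0,0],-1],[[0,0,0],[0,0,0],-1]]'
```

```text
clock: 35.25
eef_pos: [575.4, 236.3, 39.5]
tcp_rot: [-3.141, -0.0, 2.504]
contact_force: [-0.9, 0.2, 0.1]
opening: 1.001
grasp_force: 0.0
clock: 36.45
eef_pos: [575.9, 236.4, 40.3]
tcp_rot: [3.141, 0.0, 2.504]
contact_force: [-0.9, -0.5, 5.7]
opening: 0.575
grasp_force: 29.2
clock: 37.45
eef_pos: [574.9, 236.1, 238.8]
tcp_rot: [-3.14, -0.001, 2.504]
contact_force: [0.3, 1.1, -1.2]
opening: 0.574
grasp_force: 29.3
```

```bash
python3 -m jog '[[[0,0,0],[-0.0117,-0.01824,0],-1],[[0,0,0],[-0.02339,-0.03648,0],-1],[[0,0,0],[-0.02339,-0.03648,0],-1],[[0,0,0],[-0.02339,-0.03648,0],-1],[[0,0,0],[-0.02339,-0.03648,0],-1],[[0,0,0],[-0.02339,-0.03648,0],-1],[[0,0,0],[-0.02339,-0.03648,0],-1],[[0,0,0],[-0.02339,-0.03648,0],-1],[[0,0,0],[-0.02339,-0.03648,0],-1],[[0,0,0],[-0.02339,-0.03648,0],-1],[[0,0,0],[-0.02339,-0.03648,0],-1],[[0,0,0],[-0.0117,-0.01824,0],-1]]'
python3 -m jog '[[[0,0,0],[0,0,0],-1],[[0,0,0],[0,0,0],-1],[[0,0,0],[0,0,0.01],-1],[[0,0,0],[0,0,0.02],-1],[[0,0,0],[0,0,0.03],-1],[[0,0,0],[0,0,0.02],-1],[[0,0,0],[0,0,0.01],-1],[[0,0,0],[0,0,0.01],-1],[[0,0,0],[0,0,0],-1],[[0,0,0],[0,0,0],-1],[[0,0,0],[0,0,0],-1]]'
python3 - <<'E'
from h import *
for n in("side","top"): cv2.imwrite(f"pics/{n}6.png",r.grab_frame(n)[:,:,::-1])
b=cv2.imread("pics/top6.png")[135:260,300:400]; a=cv2.imread("pics/side6.png")[70:190,230:330]
c=np.zeros((500,800,3),np.uint8);c[:500,:400]=cv2.resize(b,None,fx=4,fy=4,interpolation=2);c[:480,400:800]=cv2.resize(a,None,fx=4,fy=4,interpolation=2)
cv2.imwrite("pics/c8.png",c)
E
```

```text
clock: 38.65
eef_pos: [542.0, -242.1, 237.8]
tcp_rot: [-3.14, -0.003, 2.502]
contact_force: [0.3, 0.9, -0.3]
opening: 0.578
grasp_force: 29.3
clock: 39.75
eef_pos: [543.9, -239.5, 140.7]
tcp_rot: [3.141, 0.001, 2.504]
contact_force: [-0.7, 0.4, -0.9]
opening: 0.578
grasp_force: 29.3
```

View pics/c8.png

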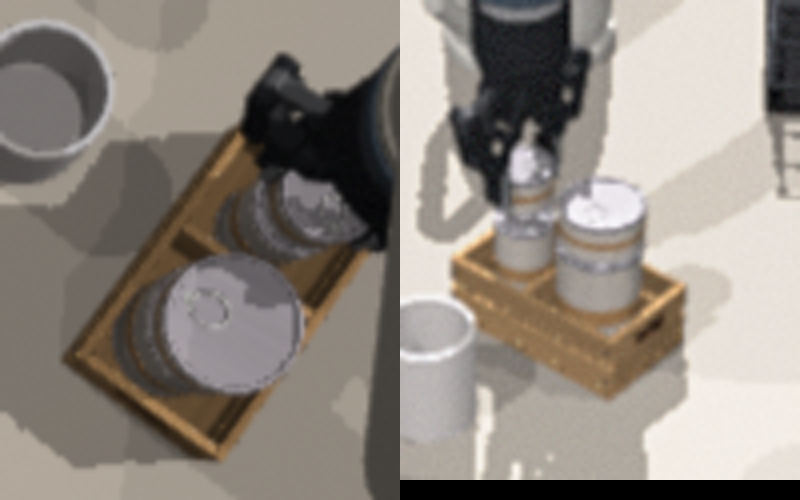

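The wide stack is square: the flat lid is at top crop (233,322) and side crop (606,207) over the tall tin. The narrow flat tin hangs over the narrow tall tin at side crop (533,190), clear of its neighbour. I lower it.

```bash
python3 -m jog '[[[0,0,0],[0,0,0.004],-1],[[0,0,0],[0,0,0.004],-1],[[0,0,0],[0,0,0.003],-1],[[0,0,0],[0,0,0.001],-1],[[0,0,0],[0,0,0.001],-1],[[0,0,0],[0,0,0],-1],[[0,0,0],[0,0,0],-1]]'
python3 -m jog '[[[0,0,0],[0,0,0.001],-1],[[0,0,0],[0,0,0],-1],[[0,0,0],[0,0,0],-1]]'
```

```text
clock: 40.55
eef_pos: [543.4, -239.3, 126.8]
tcp_rot: [3.142, 0.0, 2.504]
contact_force: [1.0, -0.1, -0.4]
opening: 0.578
grasp_force: 29.3
clock: 40.85
eef_pos: [543.6, -239.4, 126.3]
tcp_rot: [3.141, 0.001, 2.504]
contact_force: [-1.4, 1.2, 5.2]
opening: 0.574
grasp_force: 29.7
```

```bash
python3 -m jog '[[[0,0,0],[0,0,0],1],[[0,0,0],[0,0,0],1],[[0,0,0],[0,0,0],1],[[0,0,0],[0,0,0],1],[[0,0,0],[0,0,0],1],[[0,0,0],[0,0,0],1],[[0,0,0],[0,0,0],1],[[0,0,0],[0,0,0],1]]'
python3 -m jog '[[[0,0,0],[0,0,-0.01],1],[[0,0,0],[0,0,-0.02],1],[[0,0,0],[0,0,-0.03],1],[[0,0,0],[0,0,-0.04],1],[[0,0,0],[0,0,0],1]]'
python3 -m jog '[[[0,0,0],[0.02,0.03,0],1],[[0,0,0],[0.02,0.03,0],1],[[0,0,0],[0.02,0.03,0],1],[[0,0,0],[0.02,0.03,0],1],[[0,0,0],[0.02,0.03,0],1],[[0,0,0],[0.02,0.03,0],1],[[0,0,0],[0.02,0.03,0],1],[[0,0,0],[0.02,0.03,0],1],[[0,0,0],[0.02,0.03,0],1],[[0,0,0],[0.02,0.03,0],1],[[0,0,0],[0,0,0],1],[[0,0,0],[0,0,0],1]]'
python3 - <<'E'
from h import *
for n in("side","top"): cv2.imwrite(f"pics/{n}7.png",r.grab_frame(n)[:,:,::-1])
b=cv2.imread("pics/top7.png")[135:260,300:400]; a=cv2.imread("pics/side7.png")[70:190,230:330]
c=np.zeros((500,800,3),np.uint8);c[:500,:400]=cv2.resize(b,None,fx=4,fy=4,interpolation=2);c[:480,400:800]=cv2.resize(a,None,fx=4,fy=4,interpolation=2)
cv2.imwrite("pics/c9.png",c)
E
```

```text
clock: 41.65
eef_pos: [543.4, -239.3, 125.8]
tcp_rot: [-3.142, -0.0, 2.504]
contact_force: [0.4, -0.9, -0.0]
opening: 1.003
grasp_force: 0.0
clock: 42.15
eef_pos: [546.1, -240.5, 232.0]
tcp_rot: [3.14, 0.009, 2.504]
contact_force: [0.6, 0.4, 0.7]
opening: 1.0
grasp_force: 0.0
clock: 43.35
eef_pos: [561.1, 121.3, 225.9]
tcp_rot: [-3.141, 0.0, 2.506]
contact_force: [-0.7, -1.7, 0.8]
opening: 1.0
grasp_force: 0.0
```

View pics/c9.png

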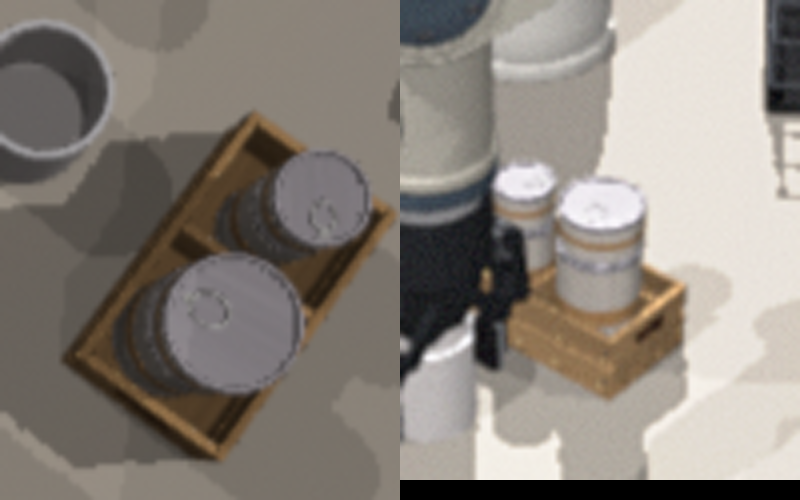

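Both stacks stand squarely: narrow lid at top crop (322,198), wide lid at (233,322). I check the lid positions in numbers, and hand in only if they fit.

```bash
python3 - <<'E'
from h import *
f=lambda p:(np.array(p)+.5)/4-.5+[300,135]
d=[np.linalg.norm(onplane("top",f(p),z)-t) for p,z,t in(((233,322),148,[480.2,-190]),((322,198),130,[543.1,-239.7]))]
print(d)
if max(d)<8: print(r.sign_off())
E
```

```text
[np.float64(1.2831348397000832), np.float64(1.3036707155391736)]
the job is handed in; nothing more can be done
None
```

I packed all four tins upright in their bays and handed in the job at about 43 s of the 122 s allowed. In the camera images each flat tin is centred on the tall one below within about 1.5 mm, nothing was dropped, and I saw no contact with the jam jar, ramekin or mug. The sign-off returned no verdict.

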